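# Weighed bushings into the press's feed bin

## Robot

A 6-joint arm with a two-finger parallel gripper is mounted at the origin on the work surface. World frame = base frame: x ahead of the robot, y to its left, z up, the work surface at z = 0. Lengths are in m, angles in rad, forces in N, time in s.
With the tool pointing down it reaches from about 0.3 to 0.875 m from the base axis. Payload 4.2 kg.
Tool frame: the origin (TCP) lies at the very end of the fingers, on their centre line; the grasp point (between the pads) lies 19 mm behind it; z points along the fingers, y is the line along which they close (so a half turn about z gives the same grasp; the last joint's range is limited). The gripper opens to 85 mm and grips with 20 to 120 N. Pads are 22 mm wide; open, the fingers measure 114 mm over their backs; the gripper's body (76 mm by 85 mm) begins 54 mm behind the grasp point. The pads swing forward as they close: fully open they stand 13 mm farther back than shut.
Start: joints at [1.183, 0.32, 1.565, -0, 1.257, -0.02], TCP at [0.207, 0.537, 0.231] pointing down, gripper open.
Joint ranges: [-3.11, 3.11], [-0.84, 2.01], [0.21, 2.61], [-1.34, 4.49], [0.05, 2.63], [-2.56, 2.56]. Speed limits (rad/s): [2.57, 2.57, 3.14, 3.14, 3.14, 3.14].

## Interface

Orientations are given as a rotation vector (axis times angle).
In Python, from workcell import robot gives the robot as it stands. The module is installed in compiled form; this text tells all that it offers. Calls block until the motion is done:
- robot.move_pose(position, orientation): joint-space move of the TCP to a pose.
- robot.servo_line(position, attitude=None, feed=0.15, until_force=None): straight line of the TCP; attitude=None keeps the orientation; feed is the mean speed in m/s. With until_force (N) it stops when the force on the tool has changed by that much, and returns True; else False.
- robot.set_joints(angles): joint-space move.
- robot.command_gripper(opening, strength=None): opening from 0.0 (shut) to 1.0 (fully open); strength is the grip in N (None keeps the last); returns when the fingers have stopped.
- robot.pause(seconds).
- robot.solve_ik(position, orientation): joint angles nearest the present ones, or None.
- robot.sense(): the state.
- robot.camera(name): name is "scene" or "top" or "wrist"; returns the picture (420x560x3 uint8, blue, green, red); there is no depth.
- robot.get_calibration(name): a dict with "fx", "fy", "cx", "cy" (pixels), "R" (3x3) and "t" (3): a world point X has camera coordinates R X + t; the wrist camera has in their place "tool_from_camera" (4x4, takes a point from camera to tool coordinates, whose origin is the TCP and whose axes are the flange's). Camera axes: x right, y down, z forward; pixel columns grow to the right and rows downward; lengths in m; the calibration is good to about 2 mm. A picture is of the moment at which its call begins: read the wrist's pose just before it. get_calibration takes no time and is no camera call.
A pose or a line that the arm cannot do raises robot.IKError and nothing moves.
- robot.hand_in(): hands the job in; it is judged then, once.
The state is a dict: "clock": time; "q": joint angles; "joint_vel": joint speeds; "joint_torque": joint torques, N m; "tcp_pos": TCP position; "tcp_rot": TCP orientation; "contact_force": force on the tool from outside, world axes, zero at the start; "torque": the same for the moment, N m; "grip_width": opening from 0.0 (shut) to 1.0 (fully open); "gripper_force": force on a finger pad.
Only numpy, scipy, OpenCV 4.12 (cv2) and the standard library are available. Lean on these libraries where they do the work, as an engineer would, in place of code of your own. Each camera call takes 0.05 s, during which the arm holds its last target. There are 200 camera calls.

## Task

Lift the cup of brass bushings out of the scale's draft shield, stand it on the green mat and let go of it, then take it again in a hold that lets you tip it, and pour all six bushings from close above into the grey feed bin on the press. Stand the empty cup upright on the mat again. Do not lean on or knock the scale, and leave the other things on the bench where they are.

Things in the scene. Friction and masses are not known exactly. Their poses are not given: they have to be found in the camera images.
- cup: The stainless steel cup standing on the scale's pan, holding the six bushings. No handle. Slightly flared: outside diameter 54 mm at the foot and 65 mm at the rim, 70 mm high, wall 2.5 mm, floor 4 mm thick, about 0.13 kg empty, smooth inside: the bushings leave it when it is tipped about 90 to 125 degrees. Origin: centre of its underside; z up its axis.
- cup_rim (a point): Centre of the cup's mouth, 70 mm above its underside; turns with the cup.
- scale: Grey bench scale, fixed; 245 mm (x) by 190 mm (y), 45 mm high, display strip on its -x end. Its clear draft shield is an upright square box without a top, 176 mm outside, walls 3 mm (170 mm inside), sides parallel to the scale's x and y, from 45 to 140 mm above the bench; the shield's centre is the pan. Origin: on the bench, 20 mm to -x of the pan's centre.
- pan (a point): Centre of the scale's round steel pan (104 mm across), at the pan's top, 55 mm above the bench; axes as the scale. The shield's top edge is 85 mm higher.
- mat: Green work mat lying on the bench, fixed; 230 mm (x) by 180 mm (y), 3 mm thick. Origin: centre of its underside, so its top is at z = 3 mm. A screwdriver lies along its far (+x) edge; the rest of it is clear.
- feed_bin (a point): Centre of the inner floor of the press's feed bin: grey open-topped box fixed at the left (+y) side of the red press; axes as the press. Inside 138 mm (x) by 118 mm (y) and 62 mm deep; walls 4 mm; inner floor 49 mm and rim 111 mm above the bench.
- press: Red bench press with an O-shaped frame, fixed; base 200 mm (x) by 130 mm (y), 295 mm high with its dies; a lever with a black ball on its right (-y) side. Origin: centre of its base, on the bench. The feed bin's centre lies 168 mm to its +y.
- screwdriver: Bystander: screwdriver 150 mm long lying across the far (+x) edge of the mat; origin at its middle on the mat's surface.
- calliper: Bystander: steel sliding calliper with black display body, 200 mm long, 15 mm high, lying beyond the mat.
- oil_bottle: Bystander: white oil bottle, 48 mm across, 120 mm high, standing beyond the mat.
- jar: Bystander: small jar with steel lid, 56 mm across, 45 mm high, standing just beyond the gap between mat and feed bin.
- block: Bystander: wooden block with rows of holes, 90 by 130 by 24 mm (34 mm with the bushings in it), lying beyond the feed bin.
- bushing1: One of the six loose brass bushings that start in the cup: short tube 16 mm across, 14 mm long, 16 g; origin at its centre.
- bushing2: One of the six loose brass bushings that start in the cup: short tube 16 mm across, 14 mm long, 16 g; origin at its centre.
- bushing3: One of the six loose brass bushings that start in the cup: short tube 16 mm across, 14 mm long, 16 g; origin at its centre.
- bushing4: One of the six loose brass bushings that start in the cup: short tube 16 mm across, 14 mm long, 16 g; origin at its centre.
- bushing5: One of the six loose brass bushings that start in the cup: short tube 16 mm across, 14 mm long, 16 g; origin at its centre.
- bushing6: One of the six loose brass bushings that start in the cup: short tube 16 mm across, 14 mm long, 16 g; origin at its centre.

How it is judged:
On the way, in this order (a step that is already met when the one before it is completed fails the run):
1. the cup stands upright on the mat, let go, with all six bushings still in it (x of cup in the frame of mat between -0.115 and 0.115 m and y of cup in the frame of mat between -0.09 and 0.09 m and z of cup in the frame of mat below 0.008 m and angle between cup's own z axis and vertical below 0.1 rad and linear speed of cup below 0.03 m/s and contact force between the fingers and cup below 0.2 N and distance between each of bushing1, bushing2, bushing3, bushing4, bushing5, bushing6 and cup below 0.075 m), for 0.2 s.
2. the cup is tipped over (more than 70 degrees) with its mouth close above the feed bin (angle between cup's own z axis and vertical above 1.22 rad and horizontal distance between cup_rim and feed_bin below 0.1 m and z of cup_rim in the frame of feed_bin below 0.2 m), for 0.1 s.
At the end, for the whole second after the job is handed in: All six bushings lie at rest inside the feed bin, below its rim; the cup stands upright (within 0.1 rad) on the mat, its centre within the mat's edges, at rest and released (x of bushing1 in the frame of feed_bin between -0.069 and 0.069 m and y of bushing1 in the frame of feed_bin between -0.059 and 0.059 m and z of bushing1 in the frame of feed_bin between 0 and 0.06 m and linear speed of each of bushing1, bushing2, bushing3, bushing4, bushing5, bushing6 below 0.05 m/s and x of bushing2 in the frame of feed_bin between -0.069 and 0.069 m and y of bushing2 in the frame of feed_bin between -0.059 and 0.059 m and z of bushing2 in the frame of feed_bin between 0 and 0.06 m and x of bushing3 in the frame of feed_bin between -0.069 and 0.069 m and y of bushing3 in the frame of feed_bin between -0.059 and 0.059 m and z of bushing3 in the frame of feed_bin between 0 and 0.06 m and x of bushing4 in the frame of feed_bin between -0.069 and 0.069 m and y of bushing4 in the frame of feed_bin between -0.059 and 0.059 m and z of bushing4 in the frame of feed_bin between 0 and 0.06 m and x of bushing5 in the frame of feed_bin between -0.069 and 0.069 m and y of bushing5 in the frame of feed_bin between -0.059 and 0.059 m and z of bushing5 in the frame of feed_bin between 0 and 0.06 m and x of bushing6 in the frame of feed_bin between -0.069 and 0.069 m and y of bushing6 in the frame of feed_bin between -0.059 and 0.059 m and z of bushing6 in the frame of feed_bin between 0 and 0.06 m and x of cup in the frame of mat between -0.115 and 0.115 m and y of cup in the frame of mat between -0.09 and 0.09 m and z of cup in the frame of mat below 0.008 m and angle between cup's own z axis and vertical below 0.1 rad and linear speed of cup below 0.03 m/s and contact force between the fingers and cup below 0.2 N); the robot touches nothing.
It fails at once if the robot presses on or knocks the scale or its shield with more than 10 N (contact force between any of the arm, the fingers and scale above 10 N).
It fails at once if a bystander (screwdriver, calliper, oil bottle, jar or block) is moved more than 30 mm (distance of any of screwdriver, calliper, oil_bottle, jar, block from where it was at the start of the episode above 0.03 m).
It also fails if it takes over 67 s, if anything falls off the work surface, if the arm or the gripper's body presses on something with over 40 N, if the wrist force passes 120 N, or if a joint passes its speed limit or range.

## Working session

There is one attempt and no reset: what is moved stays moved. The work goes in short steps, each a Python script; the robot and the scene stay as the last script left them, time stands still between calls to the robot, and variables do not carry over. Pictures are saved under pics/ and viewed, at most 10 in all, crops included, and the job is handed in when it is done.

```bash
mkdir -p pics; python3 - <<'E'
from workcell import robot
import cv2,numpy as np
np.set_printoptions(precision=4,suppress=True)
for n in ("scene","top"):
    cv2.imwrite(f"pics/{n}0.png",cv2.resize(robot.camera(n),(800,600),interpolation=cv2.INTER_CUBIC)); print(n,robot.get_calibration(n))
print(robot.get_calibration("wrist")); print(robot.sense())
E
```

```text
scene {'fx': 423.23069179829935, 'fy': 423.23069179829935, 'cx': 269.0585283243696, 'cy': 206.607122653982, 'R': array([[-0.3966,  0.918 , -0.006 ],
       [ 0.501 ,  0.211 , -0.8393],
       [-0.7692, -0.3359, -0.5436]]), 't': array([ 0.2918, -0.2131,  1.5141])}
top {'fx': 446.12084766151844, 'fy': 446.12084766151844, 'cx': 278.5645812928607, 'cy': 211.10392149228832, 'R': array([[-0.027 , -0.9996, -0.0103],
       [-0.9968,  0.0277, -0.0752],
       [ 0.0755,  0.0082, -0.9971]]), 't': array([-0.0385,  0.6011,  1.1696])}
{'fx': 294.4529207529799, 'fy': 294.4529207529799, 'cx': 277.16377820308963, 'cy': 205.16338027650357, 'tool_from_camera': array([[-0.0004, -0.9618, -0.2737,  0.0691],
       [ 1.    , -0.0003, -0.0005, -0.0011],
       [ 0.0004, -0.2737,  0.9618, -0.1422],
       [ 0.    ,  0.    ,  0.    ,  1.    ]])}
{'clock': 0.1, 'q': array([ 1.183 ,  0.3202,  1.5656, -0.    ,  1.2574, -0.02  ]), 'joint_vel': array([-0.    , -0.0013, -0.001 ,  0.0009,  0.0008,  0.0021]), 'joint_torque': array([  0.0007, -41.6406, -23.4703,   0.0001,   0.0049,   0.    ]), 'tcp_pos': array([0.2066, 0.5361, 0.2306]), 'tcp_rot': array([-0.5743, -3.0883,  0.0025]), 'contact_force': array([ 0.014 , -0.1483,  0.1056]), 'torque': array([-0.0438, -0.0149, -0.0022]), 'gripper_force': 0.0, 'grip_width': 0.9982718619490812}
```

View pics/top0.png

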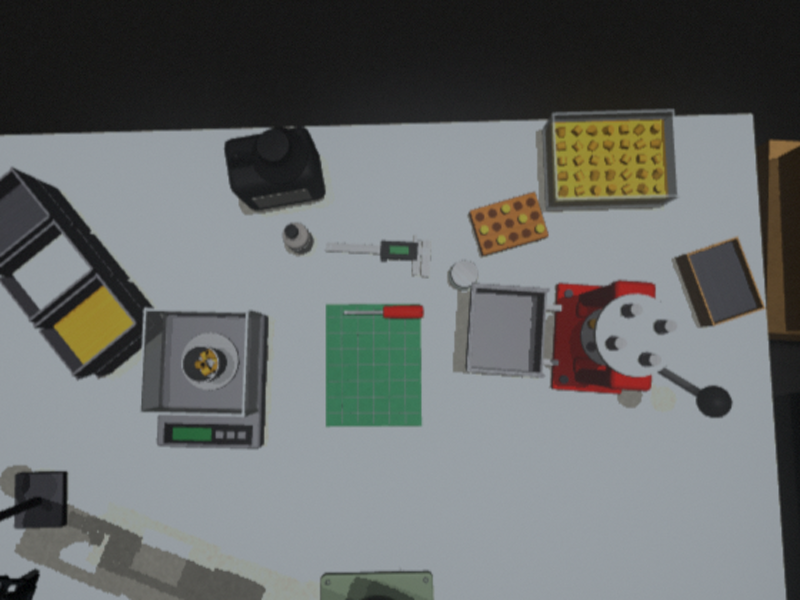

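View pics/scene0.png

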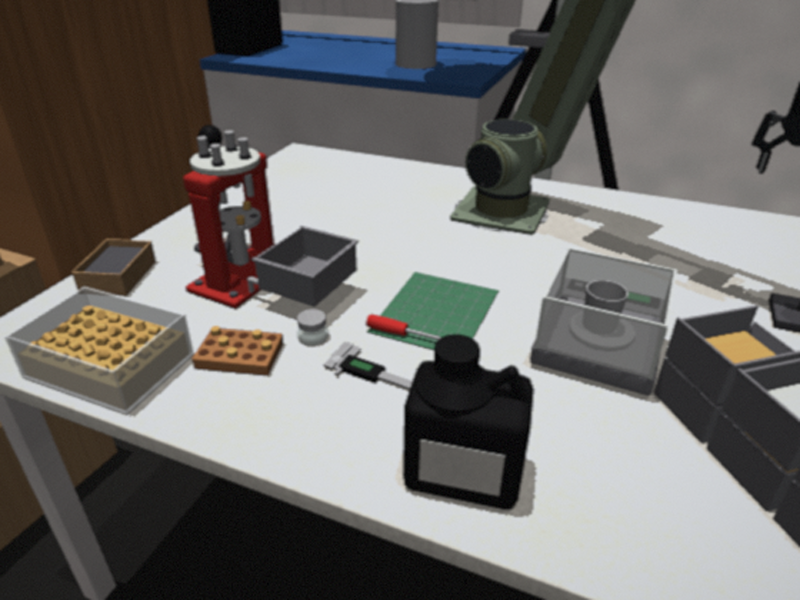

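The top view shows, in 800x600 pixels, the scale near (205,375), the cup near (208,364), the mat from (326,304) to (422,426), the bin from (470,287) to (546,375) and the jar at (463,274). The scene view agrees. I'll enlarge the important parts next.

```bash
python3 - <<'E'
import cv2,numpy as np
im=cv2.imread("pics/top0.png")
# crops (800-coords), x4 and stacked
a=cv2.resize(im[300:450,130:280],(600,600),interpolation=cv2.INTER_CUBIC)
cv2.imwrite("pics/scale_crop.png",a)
b=cv2.resize(im[260:440,315:555],(800,600),interpolation=cv2.INTER_CUBIC)
cv2.imwrite("pics/bin_crop.png",b)
E
```

```text
(no output)
```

View pics/scale_crop.png

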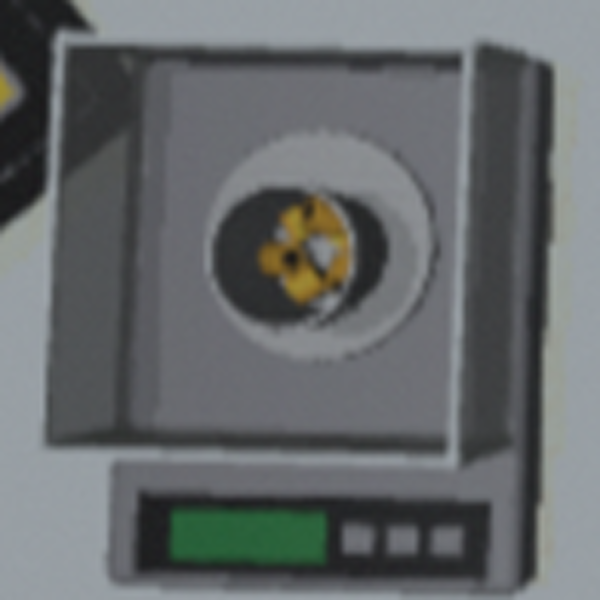

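View pics/bin_crop.png

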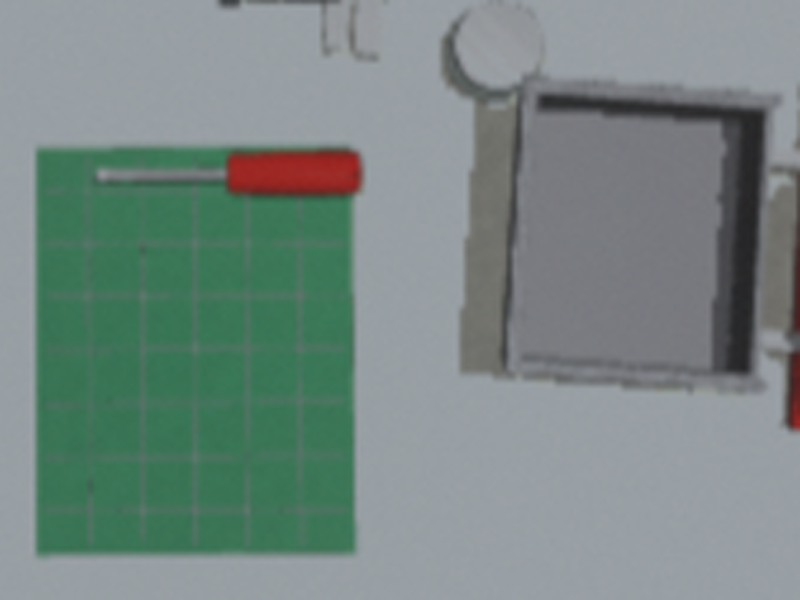

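```bash
cat > h.py <<'E'
from workcell import robot
import numpy as np, cv2
from scipy.spatial.transform import Rotation as Ro
np.set_printoptions(precision=3,suppress=True)
def px2w(cam,uv,z):
    c=robot.get_calibration(cam); R=np.array(c["R"]); o=-R.T@c["t"]
    uv=np.atleast_2d(uv).astype(float)
    d=np.c_[(uv[:,0]-c["cx"])/c["fx"],(uv[:,1]-c["cy"])/c["fy"],np.ones(len(uv))]@R
    return o+d*((z-o[2])/d[:,2])[:,None]
def uncrop(uv,s,off):   # enlarged crop of 800x600 picture -> original pixels
    uv=(np.array(uv,float)+.5)/s+np.array(off)
    return uv*.7-.5
def tool(yaw,pitch,roll,ysgn=1):
    """tool z at yaw, pitch below horizontal; roll 0: tool y horizontal, tool x up (ysgn=1)"""
    z=np.array([np.cos(yaw)*np.cos(pitch),np.sin(yaw)*np.cos(pitch),-np.sin(pitch)])
    y=np.array([-np.sin(yaw),np.cos(yaw),0])*ysgn; x=np.cross(y,z)
    return Ro.from_matrix(np.c_[x,y,z])*Ro.from_rotvec([0,0,roll])
E
python3 - <<'E'
from h import *
def show(n,p): print(n,p[:,:2].tolist() if 0 else p[:,:2].round(4).reshape(-1).tolist())
A=lambda uv:uncrop(uv,4,(130,300)); B=lambda uv:uncrop(uv,800/240,(315,260))
show("cup rim",px2w("top",A([[283,257],[211,257],[355,257]]),.125))
show("pan",px2w("top",A([[321,245],[207,245],[435,245]]),.055))
sh=px2w("top",A([[58,35],[480,42],[460,465],[45,445]]),.140); show("shield",sh); print(sh.mean(0))
m=px2w("top",B([[37,148],[352,148],[355,552],[36,553]]),.003); show("mat",m); print(m.mean(0))
b=px2w("top",B([[525,80],[778,100],[760,388],[505,374]]),.111); show("bin",b); print(b.mean(0))
S=lambda uv:uncrop(uv,1,(0,0))
show("scene cup rim",px2w("scene",S([[607,292]]),.125))
b=px2w("scene",S([[255,262],[308,229],[357,240],[310,279]]),.111); show("scene bin",b); print(b.mean(0))
show("scene mat -x corners +y/-y",px2w("scene",S([[497,292],[421,273]]),.003))
show("jar top",px2w("top",S([[463,274]]),.045))
E
```

```text
cup rim [0.4955, 0.2836, 0.4963, 0.3143, 0.4947, 0.2528]
pan [0.4995, 0.2887, 0.5009, 0.3405, 0.4981, 0.237]
shield [0.5917, 0.3738, 0.5838, 0.1951, 0.4074, 0.2051, 0.4202, 0.3787]
[0.501 0.288 0.14 ]
mat [0.6008, 0.083, 0.5958, -0.0967, 0.3683, -0.0916, 0.3724, 0.0878]
[ 0.484 -0.004  0.003]
bin [0.6211, -0.1847, 0.607, -0.3154, 0.4588, -0.2996, 0.4694, -0.169]
[ 0.539 -0.242  0.111]
scene cup rim [0.5035, 0.2862]
scene bin [0.6193, -0.3015, 0.4685, -0.2786, 0.4731, -0.1698, 0.6324, -0.1822]
[ 0.548 -0.233  0.111]
scene mat -x corners +y/-y [0.3802, 0.0875, 0.3697, -0.0759]
jar top [0.646, -0.1758]
```

```bash
cat >> h.py <<'E'
def down(yaw): # tool down, closing along direction yaw
    y=np.array([np.cos(yaw),np.sin(yaw),0]); z=np.array([0,0,-1.])
    return Ro.from_matrix(np.c_[np.cross(y,z),y,z])
CUP=np.array([.498,.285]); MATP=np.array([.50,0.0]); BIN=np.array([.541,-.240])
YAW=-.035
E
python3 - <<'E'
from h import *
for yw in (YAW,YAW+np.pi):
    q=robot.solve_ik([*CUP,.25],down(yw).as_rotvec()); print("hover",q)
    q=robot.solve_ik([*MATP,.05],down(yw).as_rotvec()); print("mat",q)
def tcp_at(g,r): return np.array(g)+r.apply([0,0,.019])
for pd in (15,25,35,45):
  p=np.radians(pd)
  for s in (1,-1):
    r=tool(np.arctan2(MATP[1],MATP[0]),p,0,s); print("grasp",pd,s,robot.solve_ik(tcp_at([*MATP,.05],r),r.as_rotvec()))
# pour: tilt computed from grasp pitch p
for pd in (25,35,45):
  for p2d in (0,15,25):
    for s in (1,-1):
      for rd in (-160,-140,140,160):
        yaw=np.arctan2(BIN[1],BIN[0])
        g=tool(0,np.radians(pd),0,s); cz=g.inv().apply([0,0,1])
        r=tool(yaw,np.radians(p2d),np.radians(rd),s); c=r.apply(cz); tilt=np.degrees(np.arccos(c[2]))
        rim=np.array([*BIN,.175]); gp=rim-c*.025
        q=robot.solve_ik(tcp_at(gp,r),r.as_rotvec())
        if q is not None and tilt>112: print(pd,p2d,s,rd,"tilt %.0f"%tilt,q)
E
```

```text
hover [ 0.5    0.307  1.536 -0.     1.299  0.535]
mat [-0.023  0.397  1.978 -0.     0.767  0.012]
hover None
mat None
grasp 15 1 None
grasp 15 -1 None
grasp 25 1 None
grasp 25 -1 None
grasp 35 1 None
grasp 35 -1 None
grasp 45 1 [-0.04   0.433  2.553  3.094  0.63   1.581]
grasp 45 -1 [-0.04   0.433  2.553  3.094  0.63  -1.56 ]
25 0 1 -160 tilt 148 [-0.481  0.653  2.564  3.078  1.647 -1.227]
25 0 1 -140 tilt 134 [-0.503  0.667  2.565  3.055  1.661 -0.88 ]
25 0 1 140 tilt 134 [-0.407  0.667  2.565  3.152  1.661 -2.268]
25 0 1 160 tilt 148 [-0.43   0.653  2.564  3.129  1.647 -1.921]
25 0 -1 -160 tilt 148 [-0.481  0.653  2.564  3.078  1.647  1.915]
25 0 -1 -140 tilt 134 [-0.503  0.667  2.565  3.055  1.661  2.261]
25 0 -1 140 tilt 134 [-0.407  0.667  2.565  3.152  1.661  0.874]
25 0 -1 160 tilt 148 [-0.43   0.653  2.564  3.129  1.647  1.221]
25 15 1 -160 tilt 135 [-0.478  0.419  2.476  3.075  1.063 -1.205]
25 15 1 -140 tilt 124 [-0.5    0.43   2.481  3.052  1.079 -0.851]
25 15 1 140 tilt 124 [-0.408  0.43   2.481  3.152  1.078 -2.271]
25 15 1 160 tilt 135 [-0.429  0.419  2.476  3.129  1.06
[... 2199 characters left out ...]
23 [-0.491  0.676  2.549  3.068  1.654 -0.879]
45 0 1 140 tilt 123 [-0.418  0.676  2.549  3.141  1.655 -2.269]
45 0 1 160 tilt 132 [-0.435  0.666  2.549  3.124  1.644 -1.921]
45 0 -1 -160 tilt 132 [-0.474  0.666  2.549  3.085  1.644  1.916]
45 0 -1 -140 tilt 123 [-0.491  0.676  2.549  3.068  1.654  2.263]
45 0 -1 140 tilt 123 [-0.418  0.676  2.549  3.141  1.655  0.873]
45 0 -1 160 tilt 132 [-0.435  0.666  2.549  3.124  1.644  1.22 ]
45 15 1 -160 tilt 117 [-0.472  0.441  2.469  3.082  1.077 -1.208]
45 15 1 160 tilt 117 [-0.434  0.441  2.469  3.123  1.077 -1.915]
45 15 -1 -160 tilt 117 [-0.472  0.441  2.469  3.082  1.077  1.934]
45 15 -1 160 tilt 117 [-0.434  0.441  2.469  3.123  1.077  1.226]
```

```bash
python3 - <<'E'
from h import *
cands=[]
for yw in (YAW+np.pi/2,YAW-np.pi/2):
    q=robot.solve_ik([*CUP,.26],down(yw).as_rotvec()); print(yw,q)
    if q is not None: cands.append((abs(q[5]),yw,q))
_,yw,q=min(cands,key=lambda c:c[0])
robot.set_joints(q); robot.pause(.2)
s=robot.sense(); print(yw,s["clock"],s["tcp_pos"],s["tcp_rot"],s["contact_force"])
cv2.imwrite("pics/w1.png",robot.camera("wrist"))
c=robot.get_calibration("wrist"); T=np.eye(4); T[:3,:3]=Ro.from_rotvec(s["tcp_rot"]).as_matrix(); T[:3,3]=s["tcp_pos"]
W=T@c["tool_from_camera"]; np.save("W1.npy",W)
X=np.array([*CUP,.125]); 
for d in ([0,0],[.0325,0],[-.0325,0],[0,.0325],[0,-.0325]):
    p=W[:3,:3].T@(X+[*d,0]-W[:3,3]); print(d,c["fx"]*p[0]/p[2]+c["cx"],c["fy"]*p[1]/p[2]+c["cy"])
E
```

```text
1.5357963267948966 [ 0.5    0.301  1.518  0.     1.322 -1.036]
-1.6057963267948965 [0.5   0.301 1.518 0.    1.322 2.106]
1.5357963267948966 1.7333 [0.497 0.286 0.26 ] [-0.053 -3.141 -0.   ] [-0.815 -0.038  0.289]
[0, 0] 277.638221237959 196.48510470014898
[0.0325, 0] 278.7262781099463 227.9752476273395
[-0.0325, 0] 276.48036853800863 162.9749565187633
[0, 0.0325] 311.14925597129235 195.38382606477097
[0, -0.0325] 244.1999721558574 197.58399136872256
```

View pics/w1.png

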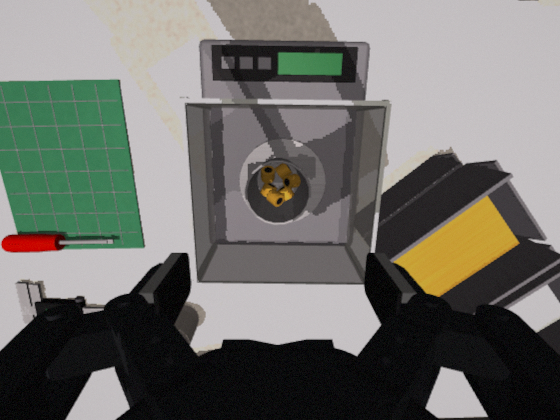

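The wrist view shows the rim spanning about columns 244–310 and rows 160–224. That matches the prediction to 3 px, so the cup is at about (0.496, 0.285). I'll go down now, with a force guard.

```bash
sed -i 's/^CUP=.*/CUP=np.array([.496,.285]); MATP=np.array([.525,-.005]); BIN=np.array([.541,-.240])/' h.py; python3 - <<'E'
from h import *
r=down(YAW+np.pi/2).as_rotvec()
robot.servo_line([*CUP,.16],r,feed=.15)
hit=robot.servo_line([*CUP,.078],feed=.08,until_force=5)
s=robot.sense(); print(hit,s["clock"],s["tcp_pos"],s["contact_force"])
if hit: raise SystemExit
robot.command_gripper(0.,50); s=robot.sense(); print("grip",s["grip_width"],s["gripper_force"],s["contact_force"])
robot.servo_line([*CUP,.10],feed=.05)
s=robot.sense(); print(s["grip_width"],s["gripper_force"],s["contact_force"],s["clock"])
cv2.imwrite("pics/w2.png",robot.camera("wrist"))
E
```

```text
False 3.775 [0.496 0.285 0.079] [ 0.23  -0.764  0.68 ]
grip 0.7226404359010294 53.16672349028522 [-0.51  -0.073  5.831]
0.7256707063854729 54.83389224973507 [-0.694 -0.434 -2.426] 4.7167
```

View pics/w2.png

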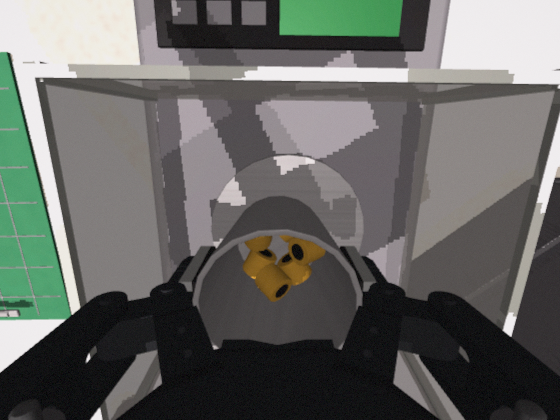

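The cup is in the hand with the bushings in it, and the wrist carries about 2.4 N. Next is carrying it to the mat.

```bash
python3 - <<'E'
from h import *
robot.servo_line([*CUP,.235],feed=.2)
robot.servo_line([*MATP,.235],feed=.25)
robot.servo_line([*MATP,.045],feed=.2)
hit=robot.servo_line([*MATP,.024],feed=.04,until_force=4)
s=robot.sense(); print(hit,s["clock"],s["tcp_pos"],s["contact_force"],s["grip_width"])
robot.command_gripper(1.0); robot.pause(.4)
s=robot.sense(); print(s["grip_width"],s["contact_force"])
robot.servo_line([*MATP,.20],feed=.25); robot.pause(.1)
s=robot.sense(); print(s["clock"],s["tcp_pos"])
cv2.imwrite("pics/w3.png",robot.camera("wrist"))
c=robot.get_calibration("wrist"); T=np.eye(4); T[:3,:3]=Ro.from_rotvec(s["tcp_rot"]).as_matrix(); T[:3,3]=s["tcp_pos"]
W=T@c["tool_from_camera"]; X=np.array([*MATP,.073])
for d in ([.0325,0],[-.0325,0],[0,.0325],[0,-.0325]):
    p=W[:3,:3].T@(X+[*d,0]-W[:3,3]); print(d,c["fx"]*p[0]/p[2]+c["cx"],c["fy"]*p[1]/p[2]+c["cy"])
def tcp_at(g,r): return np.array(g)+r.apply([0,0,.019])
for pd in (25,30,35,40,45):
  r=tool(0,np.radians(pd),0,-1); print("grasp",pd,[robot.solve_ik(tcp_at([*MATP,z],r),r.as_rotvec()) for z in (.05,.12)], robot.solve_ik(r.apply([0,0,-.1])+tcp_at([*MATP,.05],r),r.as_rotvec()))
E
```

```text
True 8.4833 [ 0.525 -0.005  0.027] [-0.095  1.631  2.662] 0.7242922945399183
0.9988034279752862 [0.555 0.381 0.006]
10.1917 [ 0.524 -0.005  0.198]
[0.0325, 0] 279.6312904441963 232.90473408592567
[-0.0325, 0] 277.23700641144814 165.90974790128055
[0, 0.0325] 313.0931006432899 199.26241057501215
[0, -0.0325] 243.9279575827248 201.65777832930468
grasp 25 [None, None] None
grasp 30 [None, array([-0.062,  0.398,  2.596,  3.073,  0.9  , -1.559])] None
grasp 35 [array([-0.059,  0.574,  2.607,  3.084,  0.999, -1.574]), array([-0.059,  0.33 ,  2.539,  3.066,  0.689, -1.546])] None
grasp 40 [array([-0.056,  0.499,  2.553,  3.081,  0.783, -1.564]), array([-0.056,  0.281,  2.48 ,  3.051,  0.493, -1.527])] None
grasp 45 [array([-0.053,  0.443,  2.495,  3.074,  0.582, -1.551]), array([-0.053,  0.248,  2.419,  3.02 ,  0.312, -1.492])] [-0.068  0.165  2.561  3.009  0.372 -1.495]
```

View pics/w3.png

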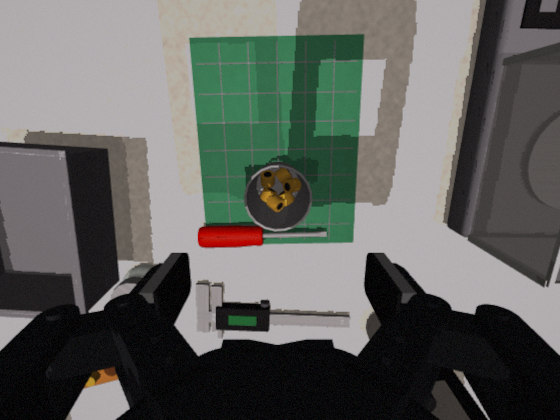

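The cup stands upright near the middle of the mat, with its rim at columns 244–312 and rows 163–230 and the bushings inside. The screwdriver is untouched. Next I'll flip the wrist up high and take the cup with a 45° side hold.

```bash
cat >> h.py <<'E'
CM=np.array([.524,-.005]); P=np.radians(45); OFF=.024
def tcp_at(g,r,off=OFF): return np.array(g)+r.apply([0,0,off])
E
python3 - <<'E'
from h import *
robot.servo_line([*MATP,.32],feed=.3)
q=np.array(robot.sense()["q"]); print(q)
r=tool(0,P,0,-1); g=tcp_at([*CM,.122],r)
qt=np.array(robot.solve_ik(g,r.as_rotvec())); print(qt, robot.solve_ik(tcp_at([*CM,.048],r),r.as_rotvec()))
a=q.copy(); a[4]=.3; robot.set_joints(a); print(robot.sense()["tcp_pos"])
b=qt.copy(); b[1]-=.4; robot.set_joints(b); s=robot.sense(); print(s["tcp_pos"],s["clock"])
robot.set_joints(qt); robot.pause(.1)
s=robot.sense(); print(s["tcp_pos"],g,s["clock"],s["contact_force"])
cv2.imwrite("pics/s4.png",cv2.resize(robot.camera("scene")[100:310,150:430],(800,600)))
E
```

```text
[-0.032  0.197  1.512  0.     1.434 -1.567]
[-0.052  0.254  2.416  3.022  0.315 -1.494] [-0.052  0.46   2.494  3.076  0.599 -1.554]
[ 0.813 -0.014  0.5  ]
[ 0.512 -0.003  0.319] 14.575
[ 0.541 -0.005  0.107] [ 0.541 -0.005  0.105] 15.525 [-0.347 -0.071  0.004]
```

View pics/s4.png

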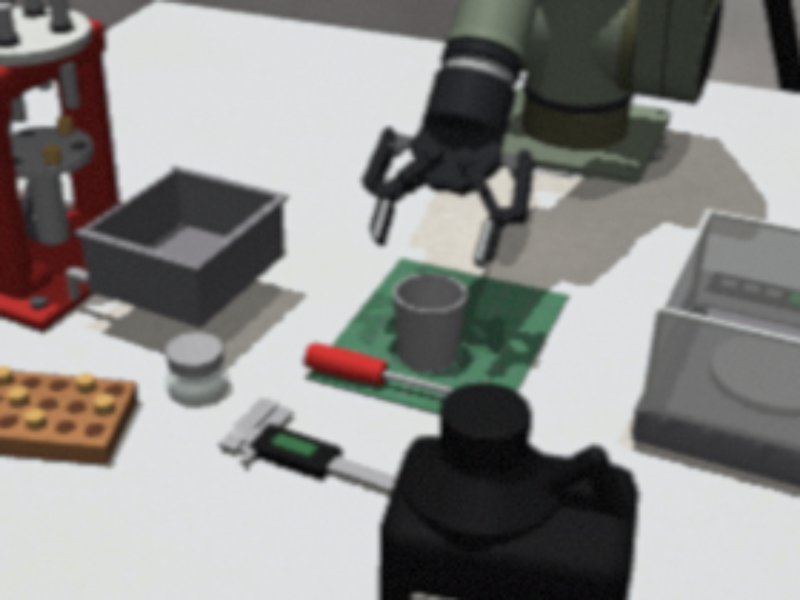

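The open gripper stands at 45° above and behind the cup, straddling it, with the cup at (430,320) in the crop. I'll descend, grip and lift, then probe the pour poses.

```bash
python3 - <<'E'
from h import *
r=tool(0,P,0,-1)
hit=robot.servo_line(tcp_at([*CM,.048],r),r.as_rotvec(),feed=.08,until_force=5)
s=robot.sense(); print(hit,s["clock"],s["tcp_pos"],s["contact_force"])
if hit: raise SystemExit
robot.command_gripper(0,70); s=robot.sense(); print("grip",s["grip_width"],s["gripper_force"],s["contact_force"])
robot.servo_line(tcp_at([*CM,.065],r),feed=.05)
s=robot.sense(); print("lift",s["grip_width"],s["gripper_force"],s["contact_force"],s["clock"])
cv2.imwrite("pics/w5.png",robot.camera("wrist"))
cz=r.inv().apply([0,0,1])
for z in (.12,.16,.19,.22,.25):
  for yaw in (0,-.4): print("carry",z,yaw,robot.solve_ik(tcp_at([*([*CM] if yaw==0 else [*(BIN+[.01,.0])]),z],tool(yaw,P,0,-1)),tool(yaw,P,0,-1).as_rotvec()))
yaw=-.4
for p2,rd,z in ((40,30,.2),(30,60,.2),(20,90,.19),(10,120,.185),(5,140,.18),(0,160,.175),(5,165,.175)):
    R=tool(yaw,np.radians(p2),np.radians(rd),-1); c=R.apply(cz); rim=np.array([BIN[0]+.01,BIN[1]+.01,z])
    q=robot.solve_ik(tcp_at(rim-c*.025,R),R.as_rotvec()); print(p2,rd,"tilt %.0f"%np.degrees(np.arccos(c[2])),c,q)
E
```

```text
False 16.65 [ 0.541 -0.005  0.031] [ 0.414  0.735 -0.087]
grip 0.7180510904883141 73.11548309982754 [-1.604 -0.299  5.862]
lift 0.7156887464308482 74.96960355900228 [-0.419 -0.18  -2.808] 17.5
carry 0.12 0 [-0.052  0.259  2.419  3.025  0.323 -1.497]
carry 0.12 -0.4 [-0.446  0.342  2.255  3.006  0.243 -1.472]
carry 0.16 0 [-0.052  0.165  2.366  2.931  0.177 -1.4  ]
carry 0.16 -0.4 [-0.446  0.265  2.211  2.874  0.123 -1.338]
carry 0.19 0 [-0.052  0.103  2.322  2.642  0.077 -1.109]
carry 0.19 -0.4 None
carry 0.22 0 [-0.052  0.048  2.275  0.829  0.05   0.706]
carry 0.22 -0.4 [-0.446  0.166  2.131  0.5    0.068  1.04 ]
carry 0.25 0 [-0.052  0.001  2.225  0.275  0.136  1.261]
carry 0.25 -0.4 [-0.446  0.124  2.087  0.22   0.149  1.321]
40 30 tilt 23 [-0.274 -0.268  0.924] [-0.4    0.246  2.249  3.142  0.227 -1.048]
30 60 tilt 49 [-0.64  -0.394  0.66 ] [-0.382  0.294  2.337  3.173  0.536 -0.541]
20 90 tilt 76 [-0.887 -0.393  0.242] [-0.374  0.392  2.419  3.173  0.891 -0.011]
10 120 tilt 103 [-0.936 -0.269 -0.225] [-0.38   0.507  2.48   3.162  1.242  0.52 ]
5 140 tilt 119 [-0.869 -0.126 -0.478] [-0.392  0.58   2.505  3.15   1.427  0.872]
0 160 tilt 132 [-0.745  0.053 -0.664] [-0.409  0.662  2.523  3.133  1.614  1.221]
5 165 tilt 128 [-0.775  0.129 -0.619] [-0.413  0.584  2.506  3.129  1.432  1.31 ]
```

View pics/w5.png

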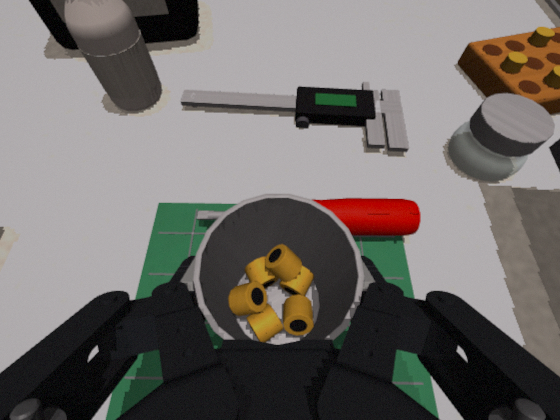

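The hold is good: the cup is centred between the pads, it holds six bushings, and the wrist carries 2.8 N. Next is carrying it slightly leaned back to the bin, then pouring in stages.

```bash
cat > pour.py <<'E'
from h import *
cz=tool(0,P,0,-1).inv().apply([0,0,1])
def wp(rimxy,rimz,yaw,p2,rd):
    R=tool(yaw,np.radians(p2),np.radians(rd),-1); c=R.apply(cz)
    return tcp_at(np.array([*rimxy,rimz])-c*.025,R),R.as_rotvec(),np.degrees(np.arccos(c[2]))
RIM=BIN+[.022,.006]
MATS=[(CM,.185,0,42,0),(CM,.225,0,35,5)]
BINS=[(RIM,.225,-.4,35,15),(RIM,.205,-.4,30,55),(RIM,.19,-.4,20,90),(RIM,.185,-.4,10,120),(RIM,.175,-.4,3,148),(RIM,.175,-.4,0,165)]
E
python3 - <<'E'
from pour import *
for w in MATS+BINS:
    pos,rv,t=wp(*w); print(w[2:],"%.0f"%t,robot.solve_ik(pos,rv))
    if robot.solve_ik(pos,rv) is None: raise SystemExit
for i,w in enumerate(MATS+BINS):
    pos,rv,t=wp(*w); robot.set_joints(robot.solve_ik(pos,rv))
    s=robot.sense(); print("%.0f"%t,s["clock"],s["tcp_pos"]-pos,s["grip_width"],s["contact_force"],s["q"])
    if i==2: robot.pause(.2)
robot.pause(.6)
cv2.imwrite("pics/s6.png",cv2.resize(robot.camera("scene")[80:290,90:370],(800,600)))
print(robot.sense()["contact_force"],robot.sense()["clock"])
E
```

```text
(0, 42, 0) 3 [-0.054  0.178  2.399  2.994  0.276 -1.465]
(0, 35, 5) 11 [-0.052  0.123  2.419  3.021  0.362 -1.4  ]
(-0.4, 35, 15) 15 [-0.409  0.237  2.249  3.118  0.304 -1.291]
(-0.4, 30, 55) 45 [-0.382  0.299  2.307  3.174  0.511 -0.63 ]
(-0.4, 20, 90) 76 [-0.372  0.401  2.391  3.176  0.873 -0.013]
(-0.4, 10, 120) 103 [-0.378  0.511  2.451  3.165  1.217  0.519]
(-0.4, 3, 148) 124 [-0.395  0.62   2.484  3.146  1.48   1.012]
(-0.4, 0, 165) 133 [-0.41   0.657  2.492  3.132  1.579  1.309]
3 18.0167 [-0.001 -0.     0.   ] 0.7145811684065257 [-0.482 -0.151 -2.844] [-0.054  0.177  2.4    2.994  0.275 -1.465]
11 18.3 [-0.001  0.    -0.002] 0.7137323881150935 [-0.996 -0.317 -2.839] [-0.052  0.125  2.421  3.021  0.36  -1.401]
15 19.225 [-0.001  0.001 -0.001] 0.7142189175999939 [-0.809 -0.41  -2.081] [-0.408  0.238  2.25   3.118  0.304 -1.292]
45 20.1 [0. 0. 0.] 0.7187650443879469 [-0.602 -0.343 -2.536] [-0.381  0.298  2.307  3.174  0.511 -0.632]
76 20.7417 [ 0. -0.  0.] 0.7151629547041346 [ 1.285 -0.089 -2.596] [-0.372  0.401  2.39   3.176  0.872 -0.015]
103 21.3167 [ 0.    -0.     0.001] 0.7120195610952675 [-0.076  0.169 -1.812] [-0.378  0.51   2.45   3.165  1.215  0.517]
124 21.8583 [ 0.    -0.     0.001] 0.7164694220525765 [ 0.095  0.189 -1.696] [-0.395  0.618  2.483  3.146  1.479  1.009]
133 22.2417 [0.    0.    0.001] 0.7113142916735976 [ 0.227  0.281 -1.67 ] [-0.409  0.656  2.492  3.132  1.577  1.305]
[ 0.7  -0.3  -1.16] 22.8917
```

View pics/s6.png

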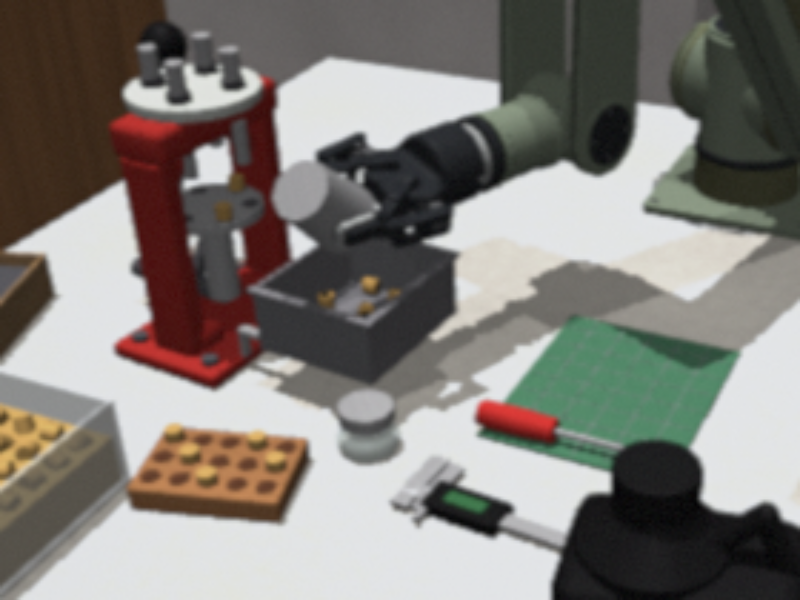

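```bash
python3 - <<'E'
from pour import *
for w in BINS[-2::-1]+MATS[::-1]:
    pos,rv,t=wp(*w); robot.set_joints(robot.solve_ik(pos,rv))
s=robot.sense(); print(s["clock"],s["grip_width"],s["contact_force"],s["tcp_pos"])
def brass(im): 
    h=cv2.cvtColor(im,cv2.COLOR_BGR2HSV); return cv2.inRange(h,(10,120,60),(30,255,255))
w5=cv2.imread("pics/w5.png"); w7=robot.camera("wrist"); cv2.imwrite("pics/w7.png",w7)
print("brass in cup before/after",*(cv2.countNonZero(brass(i)[195:350,195:360]) for i in (w5,w7)))
t=robot.camera("top"); cv2.imwrite("pics/t7.png",t); m=brass(t)
for im,nm in ((m,"top"),(brass(robot.camera("scene")),"scene")):
    n,l,st,c=cv2.connectedComponentsWithStats(im)
    for i in range(1,n):
        X=px2w(nm,c[i],.057)[0]
        if st[i,4]>=3 and abs(X[0]-BIN[0])<.12 and abs(X[1]-BIN[1])<.12: print(nm,c[i],st[i,4],X[:2]-BIN)
E
```

```text
26.9167 0.7133435803817533 [-0.27  -0.805 -0.882] [ 0.544 -0.006  0.144]
brass in cup before/after 4494 0
top [372.538 218.385] 13 [ 0.031 -0.058]
top [338.833 225.833] 6 [0.014 0.03 ]
top [353.045 236.864] 22 [-0.016 -0.005]
top [369.8 237.8] 5 [-0.019 -0.048]
top [373.667 238.5  ] 6 [-0.021 -0.058]
top [348.    251.174] 23 [-0.052  0.009]
top [361.917 255.083] 24 [-0.063 -0.026]
scene [219.091 178.955] 22 [-0.065 -0.027]
scene [227.333 181.333] 3 [-0.062  0.001]
scene [204.    183.812] 16 [-0.024 -0.053]
scene [217.5 187.5] 12 [-0.021 -0.008]
```

The cup is empty, and six brass blobs lie inside the bin in the top view. Next I'll set the cup down and check it.

```bash
python3 - <<'E'
from pour import *
r=tool(0,P,0,-1)
robot.set_joints(robot.solve_ik(tcp_at([*CM,.075],r),r.as_rotvec()))
robot.servo_line(tcp_at([*CM,.056],r),r.as_rotvec(),feed=.06); robot.pause(.1)
hit=robot.servo_line(tcp_at([*CM,.044],r),feed=.03,until_force=3)
s=robot.sense(); print(hit,s["tcp_pos"],s["contact_force"])
robot.command_gripper(1.0); robot.pause(.3)
print(robot.sense()["grip_width"],robot.sense()["contact_force"])
# back out the way it came in (straight up), then swing away to the robot's left-rear
robot.servo_line(tcp_at([*CM,.15],r),feed=.12)
q=np.array(robot.sense()["q"]); q[1]-=.4; robot.set_joints(q); robot.pause(.2)
s=robot.sense(); print(s["tcp_pos"],s["contact_force"],s["clock"])
w=robot.camera("wrist"); t=robot.camera("top"); sc=robot.camera("scene"); cv2.imwrite("pics/sc8.png",sc); cv2.imwrite("pics/w8.png",w); cv2.imwrite("pics/t8.png",t)
# compare cup with the picture s4 was cut from: same crop, cup standing known upright
a=cv2.imread("pics/s4.png"); b=cv2.resize(sc[100:310,150:430],(800,600))
res=cv2.matchTemplate(b[200:450,300:560],a[270:375,390:470],cv2.TM_CCOEFF_NORMED); _,v,_,l=cv2.minMaxLoc(res); print("match",v,np.array(l)+[300,200],"was",[390,270])
E
```

```text
True [ 0.542 -0.005  0.032] [0.463 0.584 3.667]
1.0007018100046507 [0.335 0.262 0.513]
[ 0.501 -0.003  0.341] [ 0.877 -0.339 -0.735] 31.1083
match 0.8114904761314392 [389 270] was [390, 270]
```

```bash
python3 -c "
from workcell import robot
print(robot.hand_in())"
```

```text
the job is handed in; nothing more can be done
None
```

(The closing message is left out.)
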